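Return three swapped pieces of glassware to their own trays

TASK

The piece in the back cell of each of the three plywood trays is in its right place, but the pieces in the front cells (the cells nearer the robot) have been put away in the wrong trays. Rearrange the three front pieces so that every tray holds two of a kind, with each moved piece standing upright on the floor of its front cell; the bare rubber mat is free for setting a piece aside. It is glass and porcelain, so set every piece down without dropping it or tipping it over, and leave the back pieces alone.

Things in the scene. Friction and masses are not known exactly. Their poses are not given: they have to be found in the camera images.
- stray_flask: The misplaced one: clear glass conical flask, 118 mm tall: flat base 68 mm across, cone from 10 to 72 mm height, then a straight upright neck 27 mm across from 72 to 118 mm. About 0.11 kg. Loose; starts upright in the front cell of a wrong tray. Origin: centre of its underside, z up along its axis (round, so its yaw means nothing).
- stray_funnel: The misplaced one: white porcelain filter funnel standing mouth down with its stem up, 118 mm tall: cup 66 mm across up to 42 mm height, shoulder to 56 mm, then an upright stem 18 mm across from 62 to 118 mm. About 0.16 kg. Loose; starts upright in the front cell of a wrong tray. Origin: centre of its underside, z up along its axis (round, so its yaw means nothing).
- stray_bottle: The misplaced one: amber glass reagent bottle with a black screw cap, 116 mm tall: body 56 mm across up to 62 mm height, shoulder to 77 mm, cap 34 mm across from 88 to 116 mm. About 0.18 kg. Loose; starts upright in the front cell of a wrong tray. Origin: centre of its underside, z up along its axis (round, so its yaw means nothing).
- tray_flask: Plywood tray whose back cell holds the conical flask that belongs there. Fixed to the bench. 198 (its x) x 102 (its y) x 30 mm high, walls and floor 6 mm thick, one divider as high as the walls makes two cells 90 x 90 mm inside. Origin: centre of its underside; +x points to its back cell, away from the robot. The front cell's centre is at x -48 mm, y 0; the back cell's at x +48 mm, y 0; cell floors at z 6 mm. The three trays look alike.
- tray_funnel: Plywood tray whose back cell holds the porcelain funnel that belongs there. Fixed to the bench. 198 (its x) x 102 (its y) x 30 mm high, walls and floor 6 mm thick, one divider as high as the walls makes two cells 90 x 90 mm inside. Origin: centre of its underside; +x points to its back cell, away from the robot. The front cell's centre is at x -48 mm, y 0; the back cell's at x +48 mm, y 0; cell floors at z 6 mm. The three trays look alike.
- tray_bottle: Plywood tray whose back cell holds the amber bottle that belongs there. Fixed to the bench. 198 (its x) x 102 (its y) x 30 mm high, walls and floor 6 mm thick, one divider as high as the walls makes two cells 90 x 90 mm inside. Origin: centre of its underside; +x points to its back cell, away from the robot. The front cell's centre is at x -48 mm, y 0; the back cell's at x +48 mm, y 0; cell floors at z 6 mm. The three trays look alike.
- home_flask: The conical flask that stands rightly in the back cell of tray_flask; same shape and size as stray_flask; loose, to be left alone. Origin: centre of its underside.
- home_funnel: The porcelain funnel that stands rightly in the back cell of tray_funnel; same shape and size as stray_funnel; loose, to be left alone. Origin: centre of its underside.
- home_bottle: The amber bottle that stands rightly in the back cell of tray_bottle; same shape and size as stray_bottle; loose, to be left alone. Origin: centre of its underside.
- mat: Ribbed dark grey rubber mat, 130 x 130 x 4 mm, flat on the bench and empty: a free spot for setting a piece down. Fixed. Origin: centre of its underside, top at z 4 mm. A glass beaker 90 mm tall and 70 mm across stands just beyond its far edge; other small things lie near the trays.

How it is judged:
At the end, for the whole second after the job is handed in: Each misplaced piece stands upright (within 0.1 rad) on the floor of the front cell of its own kind's tray (underside within 4 mm of the floor, centre within 22 mm of the cell's centre along each side); the back pieces stand so in their back cells; all six released and at rest (x of stray_flask in the frame of tray_flask between -0.07 and -0.026 m and y of stray_flask in the frame of tray_flask between -0.022 and 0.022 m and z of stray_flask in the frame of tray_flask between 0.002 and 0.01 m and angle between each of stray_flask, home_flask, stray_funnel, home_funnel, stray_bottle, home_bottle's own z axis and vertical below 0.1 rad and linear speed of each of stray_flask, home_flask, stray_funnel, home_funnel, stray_bottle, home_bottle below 0.02 m/s and x of home_flask in the frame of tray_flask between 0.026 and 0.07 m and y of home_flask in the frame of tray_flask between -0.022 and 0.022 m and z of home_flask in the frame of tray_flask between 0.002 and 0.01 m and x of stray_funnel in the frame of tray_funnel between -0.07 and -0.026 m and y of stray_funnel in the frame of tray_funnel between -0.022 and 0.022 m and z of stray_funnel in the frame of tray_funnel between 0.002 and 0.01 m and x of home_funnel in the frame of tray_funnel between 0.026 and 0.07 m and y of home_funnel in the frame of tray_funnel between -0.022 and 0.022 m and z of home_funnel in the frame of tray_funnel between 0.002 and 0.01 m and x of stray_bottle in the frame of tray_bottle between -0.07 and -0.026 m and y of stray_bottle in the frame of tray_bottle between -0.022 and 0.022 m and z of stray_bottle in the frame of tray_bottle between 0.002 and 0.01 m and x of home_bottle in the frame of tray_bottle between 0.026 and 0.07 m and y of home_bottle in the frame of tray_bottle between -0.022 and 0.022 m and z of home_bottle in the frame of tray_bottle between 0.002 and 0.01 m); the robot touches nothing.
It fails at once if a back piece is pushed more than 15 mm, lifted out or tipped (distance of any of home_flask, home_funnel, home_bottle from where it was at the start of the episode above 0.015 m or angle between any of home_flask, home_funnel, home_bottle's own z axis and vertical above 0.35 rad).
It fails at once if a misplaced piece is tipped over (angle between any of stray_flask, stray_funnel, stray_bottle's own z axis and vertical above 0.6 rad).
It fails at once if a misplaced piece is dropped (it falls freely, out of the fingers, from more than about 15 mm) ((contact force between the fingers and stray_flask below 0.02 N and linear speed of stray_flask above 0.55 m/s) or (contact force between the fingers and stray_funnel below 0.02 N and linear speed of stray_funnel above 0.55 m/s) or (contact force between the fingers and stray_bottle below 0.02 N and linear speed of stray_bottle above 0.55 m/s)).
It also fails if it takes over 120 s, if anything falls off the work surface, if the arm or the gripper's body presses on something with over 40 N, if the wrist force passes 120 N, or if a joint passes its speed limit or range.

ROBOT

A 6-joint arm with a two-finger parallel gripper is mounted at the origin on the work surface. World frame = base frame: x ahead of the robot, y to its left, z up, the work surface at z = 0. Lengths are in m, angles in rad, forces in N, time in s.
With the tool pointing down it reaches from about 0.3 to 1 m from the base axis. Payload 5.1 kg.
Tool frame: the origin (TCP) lies midway between the tips of the shut fingers; the grasp point (between the pads) lies 19 mm behind it (manip.hold_point_z is the distance from the TCP to the grasp point, in m); z points along the fingers, y is the direction in which the jaws open and shut (so a half turn about z gives the same grasp; the last joint's range is limited). The gripper opens to 95 mm and grips with 3 to 60 N. Pads are 20 mm wide; open, the fingers measure 119 mm over their backs; the gripper's body (75 mm by 180 mm) begins 59 mm behind the grasp point.
Start: joints at [1.121, 0.124, 1.65, -0, 1.367, -0.083], TCP at [0.233, 0.607, 0.215] pointing down, gripper open.
Joint ranges: [-2.61, 2.61], [-1.02, 2.33], [0.03, 2.71], [-1.35, 4.49], [0.32, 2.68], [-2.91, 2.91]. Speed limits (rad/s): [2.57, 2.57, 3.14, 3.14, 3.14, 3.14].

INTERFACE

Orientations are given as a unit quaternion [x, y, z, w].
In Python, from station import manip, vision gives the robot as it stands. Calls block until the motion is done:
- manip.move_pose(position, orientation): joint-space move of the TCP to a pose.
- manip.move_straight(position, rot=None, feed=0.15): straight line of the TCP; rot=None keeps the orientation; feed is the mean speed in m/s.
- manip.move_joints(angles): joint-space move.
- manip.command_gripper(opening, grasp_force=None): finger opening in m; grasp_force is the grip in N (None keeps the last); returns when the fingers have stopped.
- manip.hold(seconds).
- manip.inverse_kinematics(position, orientation): joint angles nearest the present ones, or None.
- manip.read_state(): the state.
- vision.get_image(name): name is "scene" or "top" or "wrist"; returns the picture (400x640x3 uint8, red, green, blue); there is no depth.
- vision.camera_params(name): a dict with "intrinsics" (3x3 intrinsics, pixels), "view" (4x4, takes a point from world to camera coordinates). Camera axes: x right, y up, looking along -z (the intrinsics and any distortion apply to the point x, -y, -z); pixel columns grow to the right and rows downward; lengths in m; the calibration is good to about 2 mm. A picture is of the moment at which its call begins: read the wrist's pose just before it. camera_params takes no time and is no camera call; for the wrist camera it gives the pose at the moment of the call.
A pose or a line that the arm cannot do raises manip.MotionError and nothing moves.
- manip.job_done(): hands the job in, once; it reports no verdict.
Trained networks look in the newest picture that a camera, given by its name, has taken for a name from the list of things; names that differ only in an ending like _2 or _b are one class to them, and where a whole thing is asked for, a point or a joint stands for the part that bears it (a point fixed in the world has none). Each returns a list of dicts, best first, with "confidence" (0 to 1); they miss things now and then, are a little off and sometimes report something else, mostly with a low value. They report only what shows in the picture. A call takes as long as a camera call.
- vision.silhouettes(thing, camera): "mask" (400x640 bool, what is visible of it) and "bbox" ([left, top, right, bottom] in pixels, round what is visible of it).
- vision.pinpoint(thing, camera): "xy" ([column, row] in pixels: a listed point, or the origin of a listed thing).
The state is a dict: "time": time; "joint_pos": joint angles; "dq": joint speeds; "tau": joint torques, N m; "tool_pos": TCP position; "tcp_rot": TCP orientation; "contact_force": force on the tool from outside, world axes, zero at the start; "ft_torque": the same for the moment, N m; "width": finger opening in m.
Only numpy, scipy, OpenCV 4.12 (cv2) and the standard library are available. Lean on these libraries where they do the work, as an engineer would, in place of code of your own. Each camera call takes 0.05 s, during which the arm holds its last target.

## Working session

There is one attempt and no reset: what is moved stays moved. The work goes in short steps, each a Python script; the robot and the scene stay as the last script left them, time stands still between calls to the robot, and variables do not carry over. Pictures are saved under pics/ and viewed, and the job is handed in when it is done.

```bash
mkdir -p pics && ls
python3 - <<'E'
from station import manip, vision
import cv2, numpy as np
np.set_printoptions(precision=4,suppress=True)
print(manip.read_state(), manip.hold_point_z)
for n in ["scene","top","wrist"]:
    im=vision.get_image(n); cv2.imwrite(f"pics/{n}0.png",im[:,:,::-1])
    p=vision.camera_params(n); print(n,p)
E
```

```text
pics
{'time': 0.0, 'joint_pos': array([ 1.1214,  0.1245,  1.6516, -0.    ,  1.3675, -0.0826]), 'dq': array([-0.    ,  0.0003,  0.0003,  0.0001, -0.0011,  0.0003]), 'tau': array([  0.0004, -41.7618, -35.9929,   0.0776,   0.0494,  -0.0002]), 'tool_pos': array([0.2329, 0.6062, 0.2134]), 'tcp_rot': array([ 0.1824,  0.9832, -0.001 , -0.0003]), 'contact_force': array([-0.0097,  0.94  , -0.006 ]), 'ft_torque': array([ 0.0308,  0.0025, -0.0268]), 'width': 0.09476722055087204} 0.0188
scene {'intrinsics': array([[390.9109,   0.    , 323.1976],
       [  0.    , 390.9109, 199.6879],
       [  0.    ,   0.    ,   1.    ]]), 'view': array([[-0.2582,  0.9661, -0.0042,  0.1461],
       [-0.7556, -0.1993,  0.624 ,  0.3899],
       [ 0.6019,  0.1643,  0.7814, -1.3335],
       [ 0.    ,  0.    ,  0.    ,  1.    ]])}
top {'intrinsics': array([[441.8362,   0.    , 320.2636],
       [  0.    , 441.8362, 209.8918],
       [  0.    ,   0.    ,   1.    ]]), 'view': array([[ 0.0269, -0.9996,  0.002 , -0.027 ],
       [ 0.991 ,  0.0269,  0.1313, -0.5899],
       [-0.1313, -0.0015,  0.9913, -0.953 ],
       [ 0.    ,  0.    ,  0.    ,  1.    ]])}
wrist {'intrinsics': array([[332.1968,   0.    , 316.084 ],
       [  0.    , 332.1968, 199.0014],
       [  0.    ,   0.    ,   1.    ]]), 'view': array([[ 0.3591,  0.9333, -0.0019, -0.6494],
       [-0.8993,  0.3455, -0.2682,  0.0296],
       [-0.2497,  0.098 ,  0.9634, -0.3914],
       [ 0.    ,  0.    ,  0.    ,  1.    ]])}
```

View pics/scene0.png

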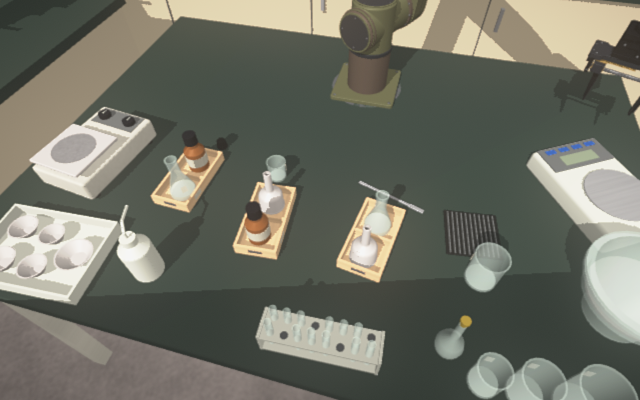

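View pics/top0.png

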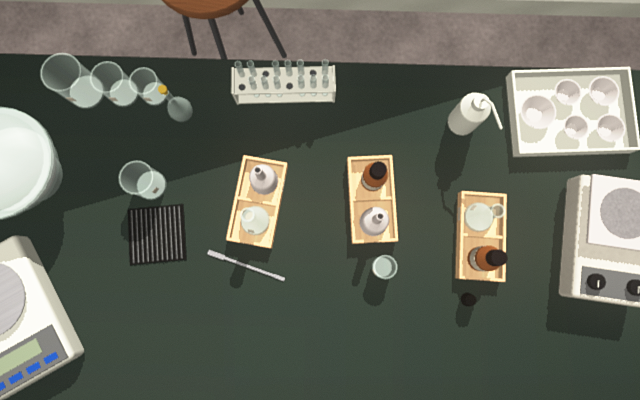

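View pics/wrist0.png

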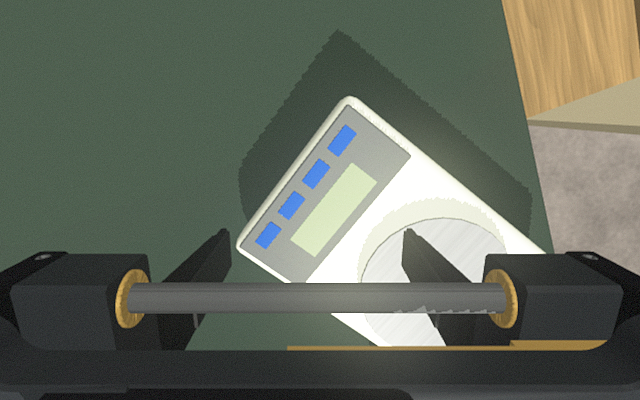

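The top view shows three trays. The left one (258,200) holds a funnel at the back and a flask in front. The middle one (373,199) holds a bottle at the back and the funnel in front. The right one (481,236) holds a flask at the back and the bottle in front. The mat is at (157,234). Next I'll measure with the networks in both fixed views.

```bash
cat > h.py <<'E'
import numpy as np, cv2
from station import manip, vision
np.set_printoptions(precision=4,suppress=True)
def ray(P,uv):
    K=P["intrinsics"];V=P["view"]
    d=np.linalg.inv(K)@np.array([uv[0],uv[1],1.]); d=np.array([d[0],-d[1],-d[2]])
    R=V[:3,:3]; c=-R.T@V[:3,3]; d=R.T@d
    return c,d/np.linalg.norm(d)
def proj(P,X):
    X=np.atleast_2d(X); c=X@P["view"][:3,:3].T+P["view"][:3,3]
    c=c*[1,-1,-1]; u=c@P["intrinsics"].T; return u[:,:2]/u[:,2:]
def onplane(P,uv,z):
    c,d=ray(P,uv); return c+d*(z-c[2])/d[2]
def tri(rs):
    A=np.zeros((3,3));b=np.zeros(3)
    for c,d in rs:
        M=np.eye(3)-np.outer(d,d);A+=M;b+=M@c
    X=np.linalg.solve(A,b)
    return X,[np.linalg.norm((np.eye(3)-np.outer(d,d))@(X-c)) for c,d in rs]
E
python3 - <<'E'
from h import *
import pickle
out={}
names=["stray_flask","stray_funnel","stray_bottle","tray_flask","tray_funnel","tray_bottle","home_flask","home_funnel","home_bottle","mat"]
for cam in ["top","scene"]:
    im=vision.get_image(cam); P=vision.camera_params(cam); out[cam,"P"]=P; out[cam,"im"]=im
    for n in names:
        s=vision.silhouettes(n,cam); p=vision.pinpoint(n,cam)
        out[cam,n]=(s,p)
        print(cam,n,"sil",[(round(a["confidence"],2),[int(v) for v in a["bbox"]],int(a["mask"].sum())) for a in s],"pin",[(round(a["confidence"],2),np.round(a["xy"],1).tolist()) for a in p])
pickle.dump(out,open("det.pkl","wb"))
for n in names:
    try:
        a=out["top",n][1][0]["xy"]; b=out["scene",n][1][0]["xy"]
        print(n,tri([ray(out["top","P"],a),ray(out["scene","P"],b)]), onplane(out["top","P"],a,0.006), onplane(out["scene","P"],b,.006))
    except Exception as e: print(n,e)
print(manip.read_state()["time"])
E
```

```text
top stray_flask sil [(0.66, [239, 206, 271, 238], 740)] pin [(0.58, [255.0, 220.0])]
top stray_funnel sil [(0.94, [358, 206, 392, 239], 715)] pin [(0.94, [371.9, 225.0])]
top stray_bottle sil [(0.75, [468, 246, 505, 270], 766)] pin []
top tray_flask sil [(0.78, [454, 194, 506, 280], 2718)] pin [(0.75, [479.1, 237.1])]
top tray_funnel sil [(0.87, [226, 154, 289, 248], 2613)] pin [(0.87, [260.0, 200.9])]
top tray_bottle sil [] pin [(0.57, [367.8, 199.0])]
top home_flask sil [(0.83, [465, 203, 504, 231], 843)] pin [(0.62, [477.7, 217.8])]
top home_funnel sil [(0.65, [249, 161, 280, 196], 689)] pin [(0.64, [260.2, 179.0]), (0.42, [371.4, 223.6])]
top home_bottle sil [(0.77, [359, 162, 388, 189], 608)] pin [(0.8, [371.6, 181.9])]
top mat sil [(0.67, [125, 202, 186, 266], 3195)] pin [(0.62, [157.1, 233.9])]
scene stray_flask sil [(0.95, [361, 190, 392, 239], 803)] pin [(0.94, [373.0, 225.9])]
scene stray_funnel sil [(0.82, [256, 174, 287, 217], 746), (0.36, [244, 205, 270, 242], 871)] pin [(0.96, [273.7, 204.5])]
scene stray_bottle sil [(0.88, [181, 131, 212, 169], 743)] pin [(0.7, [196.7,
[... 1639 characters left out ...]
6 ] [ 0.6372 -0.1267  0.006 ]
home_flask (array([ 0.5879, -0.3802,  0.0071]), [np.float64(0.004609104432971509), np.float64(0.004609104432971476)]) [ 0.5862 -0.376   0.006 ] [ 0.5876 -0.386   0.006 ]
home_funnel (array([0.6627, 0.1239, 0.0185]), [np.float64(0.006002424826314644), np.float64(0.006002424826314679)]) [0.6639 0.1316 0.006 ] [0.6568 0.1175 0.006 ]
home_bottle (array([ 0.6669, -0.1316, -0.0061]), [np.float64(0.0010080849792539438), np.float64(0.0010080849792539277)]) [ 0.6641 -0.1293  0.006 ] [ 0.6741 -0.1283  0.006 ]
mat (array([ 0.5293,  0.3659, -0.0011]), [np.float64(0.00029304722213727776), np.float64(0.00029304722213722273)]) [0.5289 0.363  0.006 ] [0.5346 0.3644 0.006 ]
2.25
```

```bash
cat > fit.py <<'E'
from h import *
import pickle
from scipy.optimize import minimize
prof={"flask":[(0,.034),(.010,.034),(.072,.0135),(.118,.0135)],"funnel":[(0,.033),(.042,.033),(.056,.015),(.062,.009),(.118,.009)],"bottle":[(0,.028),(.062,.028),(.077,.015),(.088,.017),(.116,.017)]}
S=8
def poly(hull): return np.round(hull*S).astype(np.int32)
def rmask(P,kind,x,y,z):
    m=np.zeros((400,640),np.uint8)
    t=np.linspace(0,2*np.pi,32,endpoint=False)
    pr=prof[kind]
    rings=[proj(P,np.c_[x+r*np.cos(t),y+r*np.sin(t),np.full(32,z+h)]) for h,r in pr]
    for a,b in zip(rings[:-1],rings[1:]):
        h=cv2.convexHull(np.r_[a,b].astype(np.float32))[:,0]
        cv2.fillConvexPoly(m,np.round(h*256).astype(np.int32),1,cv2.LINE_8,8)
    return m>0
def traycorn(x,y,a,z=(0,.03)):
    c,s=np.cos(a),np.sin(a)
    return np.array([[x+c*i*.099-s*j*.051,y+s*i*.099+c*j*.051,k] for k in z for i,j in((-1,-1),(1,-1),(1,1),(-1,1))])
def softpoly(P,pts):
    # area-accurate mask by supersampling 4x locally
    m=np.zeros((1600,2560),np.uint8); h=cv2.convexHull(pts.astype(np.float32))[:,0]*4+1.5
    cv2.fillConvexPoly(m,np.round(h*256).astype(np.int32),1,cv2.LINE_8,8)
    return cv2.resize(m.astype(np.float32),(640,400),interpolation=cv2.INTER_AREA)
def iou(a,b): return np.minimum(a,b).sum()/np.maximum(a,b).sum()
E
python3 - <<'E'
from fit import *
out=pickle.load(open("det.pkl","rb"))
init={"tray_flask":(.542,-.38,0),"tray_funnel":(.6115,.131,-.2),"tray_bottle":(.6272,-.13,0.)}
res={}
for n,i0 in init.items():
    H={}
    for cam in("top","scene"):
        im=out[cam,"im"];P=out[cam,"P"]
        hsv=cv2.cvtColor(im,cv2.COLOR_RGB2HSV)
        wood=((hsv[...,0]>8)&(hsv[...,0]<25)&(hsv[...,1]>60)&(hsv[...,2]>120)).astype(np.uint8)
        roi=cv2.dilate((softpoly(P,proj(P,traycorn(*i0)))>0.5).astype(np.uint8),np.ones((13,13)))
        wood&=roi
        nl,lab,st,_=cv2.connectedComponentsWithStats(wood)
        k=1+np.argmax(st[1:,4]); pts=np.argwhere(lab==k)[:,::-1].astype(np.float32)
        H[cam]=softpoly(P,np.r_[pts+[.5,.5],pts-[.5,.5],pts+[.5,-.5],pts+[-.5,.5]])
    for cams in(("top",),("scene",),("top","scene")):
        f=lambda p:-sum(iou(softpoly(out[c,"P"],proj(out[c,"P"],traycorn(*p))),H[c]) for c in cams)
        best=None
        for a0 in(-.2,0,.2):
            r=minimize(f,(i0[0],i0[1],a0),method="Nelder-Mead",options=dict(initial_simplex=[(i0[0],i0[1],a0),(i0[0]+.01,i0[1],a0),(i0[0],i0[1]+.01,a0),(i0[0],i0[1],a0+.15)],xatol=1e-4,fatol=1e-4))
            if best is None or r.fun<best.fun:best=r
        print(n,cams,best.x,-best.fun/len(cams))
    res[n]=best.x
det={"stray_flask":("tray_funnel",-.048),"home_funnel":("tray_funnel",.048),"stray_funnel":("tray_bottle",-.048),"home_bottle":("tray_bottle",.048),"stray_bottle":("tray_flask",-.048),"home_flask":("tray_flask",.048)}
pick={("scene","home_flask"):1}
for n,(t,dx) in det.items():
    x,y,a=res[t]; p0=(x+dx*np.cos(a),y+dx*np.sin(a)); k=n.split("_")[1]
    M={c:out[c,n][0][pick.get((c,n),0)]["mask"] for c in("top","scene")}
    for cams in(("top",),("scene",),("top","scene")):
        for zf in ((0,) if len(cams)==1 else (0,1)):
            f=lambda p:-sum(iou(rmask(out[c,"P"],k,p[0],p[1],p[2] if zf else .006).astype(float),M[c].astype(float)) for c in cams)
            q=np.array(list(p0)+([.006] if zf else []))
            r=minimize(f,q,method="Nelder-Mead",options=dict(initial_simplex=np.vstack([q]+[q+.008*e for e in np.eye(len(q))]),xatol=1e-4,fatol=1e-4))
            print(n,cams,"zfree" if zf else "",r.x,-r.fun/len(cams),"cell off",np.round(r.x[:2]-p0,4))
            if len(cams)==2 and not zf: res[n]=r.x
    
pickle.dump(res,open("res.pkl","wb"))
for c in("top","scene"):
    im=out[c,"im"][:,:,::-1].copy(); P=out[c,"P"]
    im=cv2.resize(im,None,fx=3,fy=3,interpolation=cv2.INTER_CUBIC)
    for n,v in res.items():
        if n[:4]=="tray":
            q=proj(P,traycorn(*v,z=(.03,)))
            cv2.polylines(im,[np.round((q+.5)*3).astype(np.int32)],True,(0,255,0),1)
        else:
            m=cv2.resize(rmask(P,n.split("_")[1],v[0],v[1],.006).astype(np.uint8),None,fx=3,fy=3,interpolation=cv2.INTER_NEAREST)
            cs,_=cv2.findContours(m,0,2); cv2.drawContours(im,cs,-1,(0,0,255),1)
    a=im[400:880,640:1440] if 0 else (im[420:880,640:1440+130] if c=="top" else im[360:880,440:1240])
    cv2.imwrite(f"pics/fit_{c}.png",cv2.resize(a,None,fx=800/a.shape[1],fy=800/a.shape[1]))
E
```

```text
tray_flask ('top',) [ 0.5434 -0.3794 -0.0407] 0.9558652639389038
tray_flask ('scene',) [ 0.5479 -0.3802 -0.0521] 0.9233158230781555
tray_flask ('top', 'scene') [ 0.5462 -0.3788 -0.0437] 0.9365772008895874
tray_funnel ('top',) [ 0.6152  0.1338 -0.1001] 0.7229305505752563
tray_funnel ('scene',) [ 0.6136  0.1324 -0.1693] 0.9349693059921265
tray_funnel ('top', 'scene') [ 0.6134  0.1323 -0.1627] 0.8281261920928955
tray_bottle ('top',) [ 0.6214 -0.1303  0.0761] 0.9494163393974304
tray_bottle ('scene',) [ 0.6264 -0.128   0.0728] 0.8879817724227905
tray_bottle ('top', 'scene') [ 0.6249 -0.1281  0.0729] 0.9144043326377869
stray_flask ('top',)  [0.5675 0.1396] 0.9594771241830066 cell off [ 0.0015 -0.0005]
stray_flask ('scene',)  [0.5635 0.1375] 0.8759604829857299 cell off [-0.0025 -0.0026]
stray_flask ('top', 'scene')  [0.5675 0.1384] 0.9096207439718891 cell off [ 0.0014 -0.0017]
stray_flask ('top', 'scene') zfree [0.5676 0.1378 0.0076] 0.9135910210191338 cell off [ 0.0015 -0.0022]
home_funnel ('top',)  [0.6607 0.1222] 0.8591022443890274 cell off [-0.0001 -0.0023]
home_funnel ('scene',)  [0.65
[... 1052 characters left out ...]
43946188341 cell off [-0.0069  0.0009]
stray_bottle ('scene',)  [ 0.4906 -0.3796] 0.9060975609756098 cell off [-0.0076 -0.0029]
stray_bottle ('top', 'scene')  [ 0.4941 -0.3768] 0.8791340958262213 cell off [-0.0042 -0.    ]
stray_bottle ('top', 'scene') zfree [ 0.494  -0.3767  0.0065] 0.8799523120758657 cell off [-0.0043  0.    ]
home_flask ('top',)  [ 0.5884 -0.3746] 0.9202185792349726 cell off [-0.0058  0.0064]
home_flask ('scene',)  [ 0.5877 -0.3779] 0.8266818700114025 cell off [-0.0065  0.003 ]
home_flask ('top', 'scene')  [ 0.5888 -0.3766] 0.874425476854211 cell off [-0.0054  0.0043]
home_flask ('top', 'scene') zfree [ 0.5883 -0.3754  0.0047] 0.8732176526779597 cell off [-0.0059  0.0055]
```

View pics/fit_top.png

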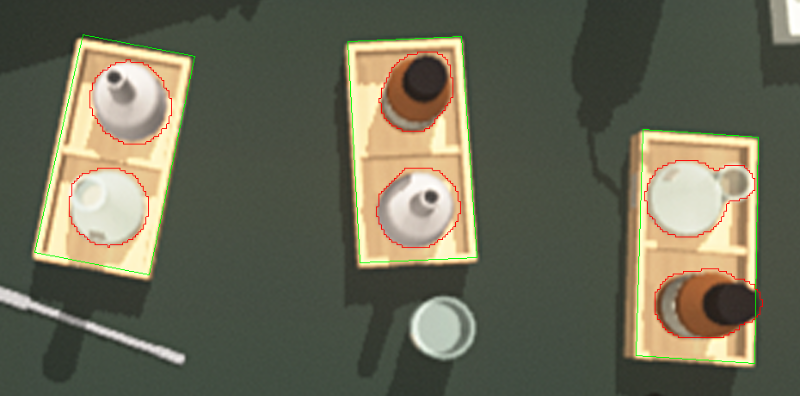

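View pics/fit_scene.png

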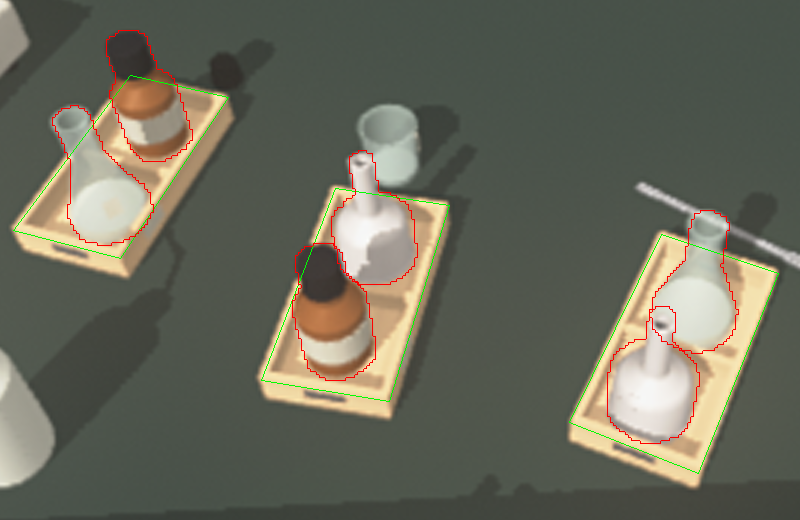

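The fits land on every outline in both views, and heights agree with the text to about 4 mm. The order will be flask to mat, funnel to tray_funnel, bottle to tray_bottle, flask to tray_flask. I'll check reach and refine with the wrist camera before grasping.

Run:
```python
from fit import *
res=pickle.load(open("res.pkl","rb"))
from scipy.spatial.transform import Rotation as R
s=manip.read_state(); V=vision.camera_params("wrist")["view"]
c=-V[:3,:3].T@V[:3,3]; T=R.from_quat(s["tcp_rot"])
print("cam in tool",T.inv().apply(c-s["tool_pos"]),"view dir in tool",T.inv().apply(-V[2,:3]))
for q in([0,1,0,0],[1,0,0,0]):
    for p in [(.5675,.138),(.571,-.134),(.493,-.377),(.53,.365)]:
        for z in(.085,.26): print(q,p,z,manip.inverse_kinematics([*p,z],q))
```

```text
cam in tool [ 0.0762  0.0004 -0.17  ] view dir in tool [-0.2683 -0.0004  0.9633]
[0, 1, 0, 0] (0.5675, 0.138) 0.085 [ 0.1466  0.0956  1.9093 -0.      1.1366 -1.4242]
[0, 1, 0, 0] (0.5675, 0.138) 0.26 [ 0.1466 -0.0455  1.7487 -0.      1.4384 -1.4242]
[0, 1, 0, 0] (0.571, -0.134) 0.085 [-0.322   0.1009  1.9037 -0.      1.1371 -1.8928]
[0, 1, 0, 0] (0.571, -0.134) 0.26 [-0.322  -0.0399  1.7433 -0.      1.4382 -1.8928]
[0, 1, 0, 0] (0.493, -0.377) 0.085 [-0.7393  0.172   1.8245 -0.      1.1452 -2.3101]
[0, 1, 0, 0] (0.493, -0.377) 0.26 [-0.7393  0.0358  1.6677 -0.      1.4381 -2.3101]
[0, 1, 0, 0] (0.53, 0.365) 0.085 [ 0.5197  0.2188  1.77   -0.      1.1528 -1.0511]
[0, 1, 0, 0] (0.53, 0.365) 0.26 [ 0.5197  0.0861  1.6151 -0.      1.4404 -1.0511]
[1, 0, 0, 0] (0.5675, 0.138) 0.085 [ 0.1466  0.0956  1.9093 -0.      1.1366  1.7174]
[1, 0, 0, 0] (0.5675, 0.138) 0.26 [ 0.1466 -0.0455  1.7487 -0.      1.4384  1.7174]
[1, 0, 0, 0] (0.571, -0.134) 0.085 [-0.322   0.1009  1.9037 -0.      1.1371  1.2488]
[1, 0, 0, 0] (0.571, -0.134) 0.26 [-0.322  -0.0399  1.7433 -0.      1.4382  1.2488]
[1, 0, 0, 0] (0.493, -0.377) 0.085 [-0.7393  0.172   1.8245 -0.      1.1452  0.8315]
[1, 0, 0, 0] (0.493, -0.377) 0.26 [-0.7393  0.0358  1.6677 -0.      1.4381  0.8315]
[1, 0, 0, 0] (0.53, 0.365) 0.085 [ 0.5197  0.2188  1.77   -0.      1.1528  2.0905]
[1, 0, 0, 0] (0.53, 0.365) 0.26 [ 0.5197  0.0861  1.6151 -0.      1.4404  2.0905]
```

```bash
cat >> fit.py <<'E'
Q=[0,1,0,0]
def wristview(px,py,z=.30,tag=None,move=manip.move_straight,dy=0.):
    move([px-.04,py+dy,z],Q)
    P=vision.camera_params("wrist"); im=vision.get_image("wrist")
    if tag: cv2.imwrite(f"pics/{tag}.png",im[:,:,::-1])
    return P,im
E
python3 - <<'E'
from fit import *
V={}
P,im=wristview(.5675,.138,tag="w_flask_a",move=manip.move_pose); 
a=[vision.silhouettes("stray_flask","wrist"),vision.pinpoint("stray_flask","wrist")]
P2,im2=wristview(.5675,.138,tag="w_flask_b",dy=-.06); 
b=[vision.silhouettes("stray_flask","wrist"),vision.pinpoint("stray_flask","wrist")]
pickle.dump((P,im,a,P2,im2,b),open("wf.pkl","wb"))
for d in(a,b): print([(s["confidence"],s["bbox"]) for s in d[0]],d[1])
print(manip.read_state())
E
```

```text
[(0.74, [293.1, 167.0, 340.2, 229.8])] [{'xy': [313.4, 189.2], 'confidence': 0.68}, {'xy': [307.0, 252.5], 'confidence': 0.59}]
[(0.71, [335.6, 164.8, 385.3, 228.6]), (0.52, [119.5, 157.1, 215.7, 257.7])] [{'xy': [355.1, 189.9], 'confidence': 0.56}]
{'time': 5.1167, 'joint_pos': array([ 0.0474, -0.1759,  1.8024,  0.0003,  1.5151, -1.5244]), 'dq': array([ 0.0025,  0.0008, -0.0001, -0.0029,  0.0022, -0.0011]), 'tau': array([ -0.2186, -28.9819, -37.0672,  -0.0379,   0.0845,   0.0022]), 'tool_pos': array([0.5275, 0.0788, 0.3   ]), 'tcp_rot': array([-0.0005,  1.    ,  0.0001, -0.    ]), 'contact_force': array([-1.1936,  0.2138,  0.949 ]), 'ft_torque': array([ 0.0243, -0.0043,  0.0147]), 'width': 0.09526940041581108}
```

View pics/w_flask_a.png

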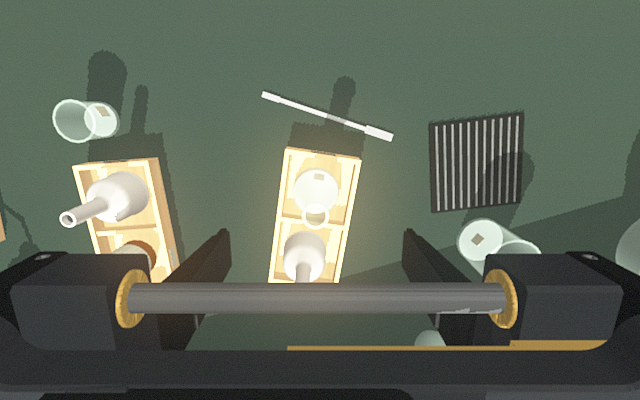

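View pics/w_flask_b.png

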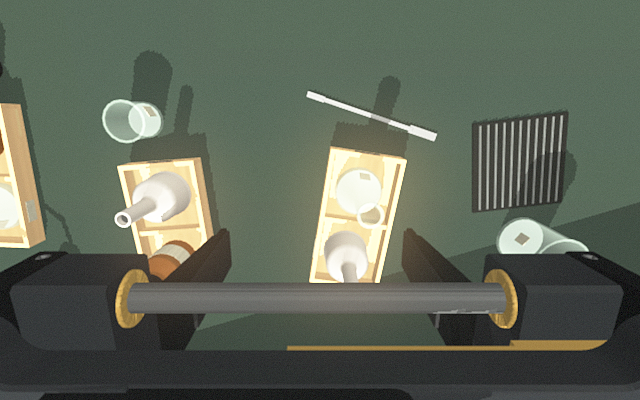

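The two wrist views show the flask in the middle tray at (315,198) and (360,200). The mat and the beaker beside it are on the right, and the fingers are well clear. I'll fit these jointly.

```bash
python3 - <<'E'
from fit import *
P,im,a,P2,im2,b=pickle.load(open("wf.pkl","rb")); out=pickle.load(open("det.pkl","rb"));res=pickle.load(open("res.pkl","rb"))
L=[(P,a[0][0]["mask"]),(P2,b[0][0]["mask"]),(out["top","P"],out["top","stray_flask"][0][0]["mask"]),(out["scene","P"],out["scene","stray_flask"][0][0]["mask"])]
for name,sel in(("w",[0,1]),("wa",[0]),("wb",[1]),("all",[0,1,2,3])):
  for zf in(0,1):
    f=lambda p:-sum(iou(rmask(L[i][0],"flask",p[0],p[1],p[2] if zf else .006).astype(float),L[i][1].astype(float)) for i in sel)
    q=np.array([.567,.138,.006][:2+zf])
    r=minimize(f,q,method="Nelder-Mead",options=dict(initial_simplex=np.vstack([q]+[q+.008*e for e in np.eye(len(q))]),xatol=1e-4,fatol=1e-4))
    print(name,r.x,-r.fun/len(sel))
# tray + everything overlay on wrist
for k,(PP,I) in enumerate(((P,im),(P2,im2))):
    I=cv2.resize(I[:,:,::-1],None,fx=3,fy=3,interpolation=cv2.INTER_CUBIC)
    for n,v in res.items():
        if n[:4]=="tray": cv2.polylines(I,[np.round((proj(PP,traycorn(*v,z=(.03,)))+.5)*3).astype(np.int32)],True,(0,0,255),1)
        else:
            m=cv2.resize(rmask(PP,n.split("_")[1],v[0],v[1],.006).astype(np.uint8),None,fx=3,fy=3,interpolation=cv2.INTER_NEAREST)
            cs,_=cv2.findContours(m,0,2); cv2.drawContours(I,cs,-1,(0,255,0),1)
    if k==1: cv2.imwrite("pics/wfit_b.png",I[390:900,300:1250][:, :800+150])
E
python3 -c "
import cv2;i=cv2.imread('pics/wfit_b.png');cv2.imwrite('pics/wfit_b2.png',cv2.resize(i,(800,int(i.shape[0]*800/i.shape[1]))))"
```

```text
w [0.5683 0.1389] 0.9607906179068442
w [0.5691 0.1391 0.0034] 0.96350442603621
wa [0.5685 0.1382] 0.9547118023787741
wa [0.5693 0.1386 0.0024] 0.9610750695088045
wb [0.5683 0.1389] 0.9673060156931125
wb [0.5695 0.1394 0.0021] 0.9704585537918872
all [0.5679 0.1389] 0.9298920072204814
all [0.5676 0.1386 0.0082] 0.9346578038737107
```

View pics/wfit_b2.png

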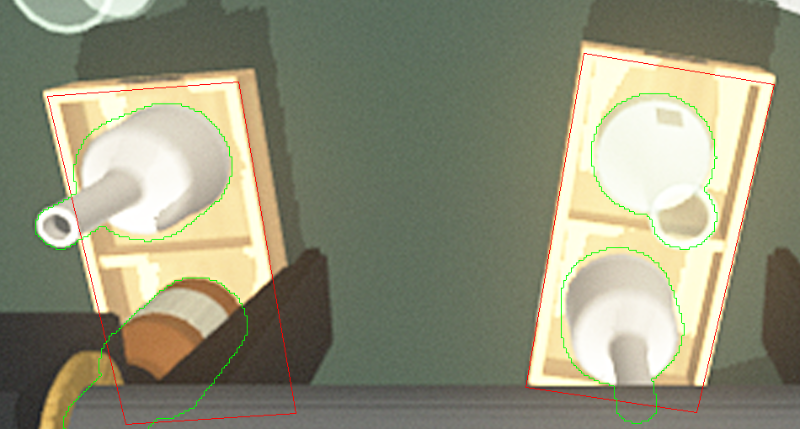

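```bash
cat >> fit.py <<'E'
ZT=.27
def st(tag):
    s=manip.read_state(); print(tag,"t",round(s["time"],1),"pos",s["tool_pos"],"w",round(s["width"],4),"F",s["contact_force"]); return s
def grasp(x,y,z,F,op=.065):
    manip.move_straight([x,y,ZT],Q,feed=.25)
    manip.command_gripper(op)
    manip.move_straight([x,y,z+.05],Q,feed=.2); manip.move_straight([x,y,z],Q,feed=.06); st("at grasp")
    manip.command_gripper(0.0,grasp_force=F); manip.hold(.2); st("closed")
    manip.move_straight([x,y,z+.008],Q,feed=.03); manip.hold(.2); st("lifted 8mm")
    manip.move_straight([x,y,ZT],Q,feed=.15); st("up")
def place(x,y,z,op=.065):
    s=manip.read_state()["tool_pos"]
    manip.move_straight([x,y,ZT],Q,feed=.2); 
    manip.move_straight([x,y,z+.02],Q,feed=.12); manip.hold(.2); f0=st("above")["contact_force"][2]
    zz=z+.006
    manip.move_straight([x,y,zz],Q,feed=.03)
    while zz>z-.0031:
        zz-=.001; manip.move_straight([x,y,zz],Q,feed=.02); manip.hold(.05); f=manip.read_state()["contact_force"][2]
        if f-f0>2.5: break
    print("stop at dz",round(zz-z,4),"df",round(f-f0,2)); st("down")
    manip.command_gripper(op); manip.hold(.2); st("open")
    manip.move_straight([x,y,z+.06],Q,feed=.08); manip.move_straight([x,y,ZT],Q,feed=.25)
def shots(tag):
    for c in("top","scene"):
        im=vision.get_image(c); cv2.imwrite(f"pics/{tag}_{c}.png",im[:,:,::-1])
E
python3 - <<'E'
from fit import *
grasp(.568,.139,.087,15)
shots("f1")
E
```

```text
at grasp t 8.1 pos [0.5684 0.1391 0.0875] w 0.0647 F [-0.2327  0.7553 -0.222 ]
closed t 9.0 pos [0.5679 0.139  0.0869] w 0.0271 F [-0.6121 -0.7875 -0.7988]
lifted 8mm t 9.6 pos [0.5678 0.139  0.0948] w 0.0267 F [-0.4879  0.0301 -1.989 ]
up t 10.9 pos [0.5674 0.1389 0.2684] w 0.0265 F [-0.5453 -0.1182 -1.4532]
```

The jaws closed to 27 mm, which matches the neck, and the weight shows on the wrist. Next the flask goes on the mat.

Run:
```python
from fit import *
place(.522,.366,.085)
shots("f2")
```

```text
above t 14.1 pos [0.5224 0.3662 0.1058] w 0.027 F [-0.9425 -0.0734 -0.8649]
stop at dz -0.001 df 5.23
down t 16.8 pos [0.5223 0.366  0.0849] w 0.0268 F [-2.2149 -2.0007  4.37  ]
open t 17.8 pos [0.522 0.366 0.084] w 0.0654 F [ 0.5087 -0.2019  0.7397]
```

View pics/f2_top.png

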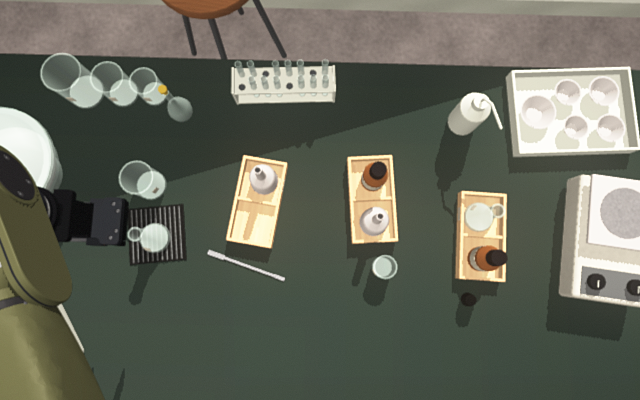

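The flask stands upright on the mat at (150,237), and contact came at the expected height. Next is the funnel: I'll take two wrist views of it and of the emptied cell to refine positions.

```bash
cat >> fit.py <<'E'
def wfit(thing,kind,views,q0,sel=lambda s:s[0]):
    L=[(P,sel(s)["mask"]) for P,s in views if s]
    o=[]
    for zf in(0,1):
        f=lambda p:-sum(iou(rmask(P,kind,p[0],p[1],p[2] if zf else .006).astype(float),m.astype(float)) for P,m in L)
        q=np.array([q0[0],q0[1],.006][:2+zf])
        r=minimize(f,q,method="Nelder-Mead",options=dict(initial_simplex=np.vstack([q]+[q+.008*e for e in np.eye(len(q))]),xatol=1e-4,fatol=1e-4))
        print(thing,r.x,-r.fun/len(L)); o.append(r.x)
    return o[0]
def overlay(P,im,items,name,crop=(100,300,80,560)):
    I=cv2.resize(im[:,:,::-1],None,fx=3,fy=3,interpolation=cv2.INTER_CUBIC)
    for n,v in items.items():
        if n[:4]=="tray": cv2.polylines(I,[np.round((proj(P,traycorn(*v,z=(.03,)))+.5)*3).astype(np.int32)],True,(0,0,255),1)
        else:
            m=cv2.resize(rmask(P,n.split("_")[1],v[0],v[1],.006).astype(np.uint8),None,fx=3,fy=3,interpolation=cv2.INTER_NEAREST)
            cs,_=cv2.findContours(m,0,2); cv2.drawContours(I,cs,-1,(0,255,0),1)
    a,b,c,d=crop; I=I[a*3:b*3,c*3:d*3]; cv2.imwrite(f"pics/{name}.png",cv2.resize(I,(800,int(I.shape[0]*800/I.shape[1]))))
E
python3 - <<'E'
from fit import *
res=pickle.load(open("res.pkl","rb"))
res["tray_bottle"]=(.6225,-.129,.075);res["tray_funnel"]=(.611,.132,-.168);res["tray_flask"]=(.5445,-.379,-.042)
P0,i0=wristview(.566,.139,tag="w_cell"); t0=vision.pinpoint("tray_funnel","wrist"); print([(onplane(P0,d["xy"],0.),d["confidence"]) for d in t0])
vs=[]
for dy in(.04,-.02):
    P,im=wristview(.5715,-.1345,dy=dy); s=vision.silhouettes("stray_funnel","wrist"); print([(x["confidence"],x["bbox"]) for x in s]); vs.append((P,s))
    t=vision.pinpoint("tray_bottle","wrist"); print("tray_bottle",[(onplane(P,d["xy"],0.),d["confidence"]) for d in t])
res["stray_funnel"]=wfit("stray_funnel","funnel",vs,(.5715,-.1345))
res["stray_flask"]=(.522,.366)
overlay(P0,i0,res,"ov_cell"); overlay(P,im,res,"ov_funnel")
pickle.dump(res,open("res.pkl","wb")); print(manip.read_state()["time"])
E
```

```text
[(array([0.6127, 0.1355, 0.    ]), 0.92)]
[(0.63, [262.2, 169.3, 308.9, 223.4])]
tray_bottle [(array([ 0.6232, -0.1264,  0.    ]), 0.92)]
[(0.9, [303.4, 169.7, 352.3, 224.1]), (0.51, [103.1, 180.5, 184.6, 244.8])]
tray_bottle [(array([ 0.6305, -0.1286,  0.    ]), 0.83), (array([ 0.4967, -0.3777,  0.    ]), 0.23)]
stray_funnel [ 0.5706 -0.1349] 0.889221105356998
stray_funnel [ 0.5769 -0.1343 -0.0162] 0.9389901377190457
23.8167
```

View pics/ov_cell.png

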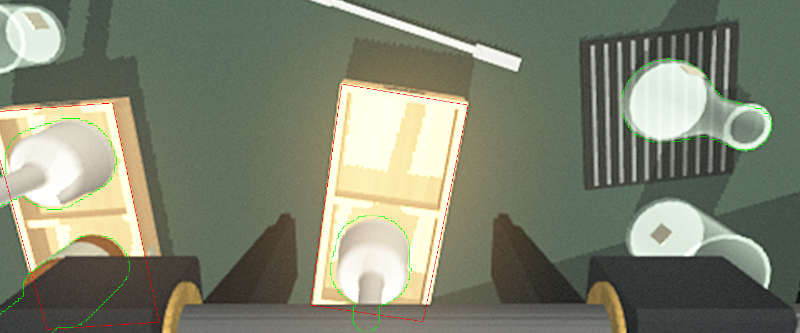

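View pics/ov_funnel.png

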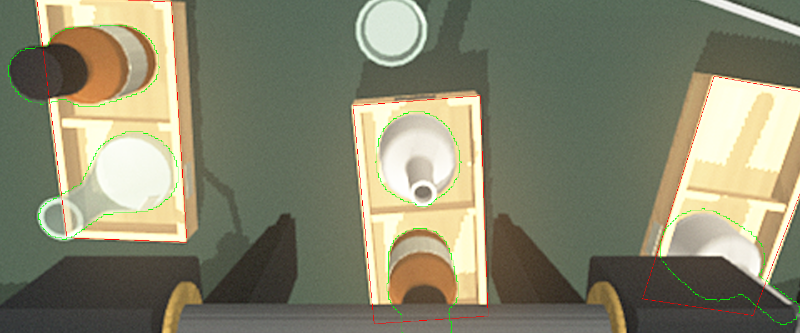

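Tray overlays match to about a millimetre. I'll cross-check the stem tip from its pixel (333,217) at z = 0.124, then grasp.

Run:
```python
from fit import *
P=vision.camera_params("wrist")
p=onplane(P,(333.2,214.5),.124); print("stem tip",p)
assert abs(p[0]-.571)<.006 and abs(p[1]+.135)<.006
grasp((p[0]+.571)/2,(p[1]-.135)/2,.087,18)
```

```text
stem tip [ 0.5696 -0.1345  0.124 ]
at grasp t 26.2 pos [ 0.5706 -0.1349  0.0874] w 0.0652 F [-0.2664  0.467   0.5691]
closed t 27.2 pos [ 0.5702 -0.1347  0.0869] w 0.0178 F [-0.1657  0.0879 -0.6458]
lifted 8mm t 27.8 pos [ 0.5701 -0.1347  0.0948] w 0.018 F [ 0.5869 -0.359  -1.985 ]
up t 29.1 pos [ 0.5697 -0.1345  0.2685] w 0.0174 F [-0.0533  0.7933 -2.4801]
```

Run:
```python
from fit import *
place(.5637,.140,.087)
vs=[]
P,im=wristview(.4935,-.3768,dy=.03); s=vision.silhouettes("stray_bottle","wrist"); print([(x["confidence"],x["bbox"]) for x in s]); vs.append((P,s))
P,im=wristview(.4935,-.3768,dy=-.02); s=vision.silhouettes("stray_bottle","wrist"); print([(x["confidence"],x["bbox"]) for x in s]); vs.append((P,s))
res=pickle.load(open("res.pkl","rb"))
res["stray_funnel"]=(.5637,.140)
res["stray_bottle"]=wfit("stray_bottle","bottle",vs,(.4935,-.3768))
overlay(P,im,res,"ov_bottle"); pickle.dump(res,open("res.pkl","wb"))
shots("f3")
```

```text
above t 32.4 pos [0.5641 0.1401 0.1077] w 0.0176 F [ 0.1073  0.118  -1.8749]
stop at dz -0.001 df 7.66
down t 35.1 pos [0.564  0.14   0.0869] w 0.0176 F [-2.1636 -1.4121  5.7852]
open t 36.2 pos [0.5637 0.14   0.086 ] w 0.0649 F [-0.4453  0.0757  0.1404]
[(0.7, [271.2, 173.5, 315.0, 228.9])]
[(0.72, [310.9, 173.4, 357.7, 231.9])]
stray_bottle [ 0.4934 -0.3769] 0.9610195360195359
stray_bottle [ 0.4952 -0.3771 -0.0004] 0.9735490221504438
```

View pics/ov_bottle.png

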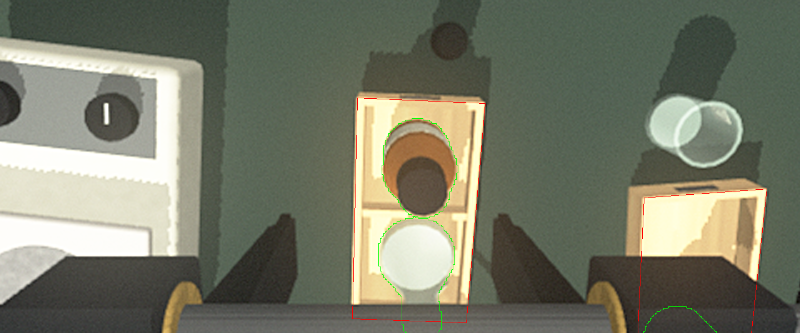

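View pics/f3_top.png

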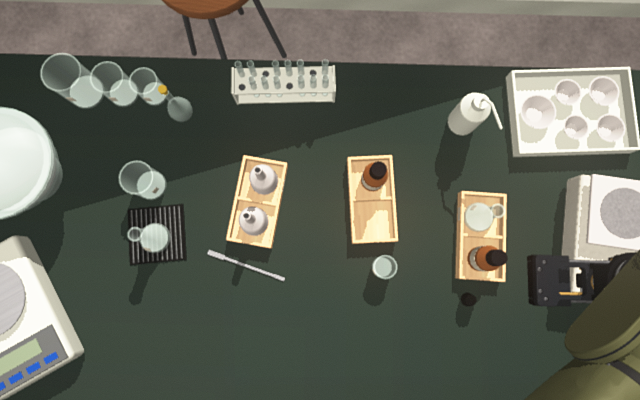

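The funnel stands in tray_funnel's front cell at (253,221), and the bottle outline matches at (316,190). Now the bottle goes to tray_bottle.

Run:
```python
from fit import *
grasp(.494,-.377,.091,25,op=.07)
s=manip.read_state()
assert .03<s["width"]<.038, s["width"]
place(.5746,-.1326,.091,op=.07)
shots("f4")
```

```text
at grasp t 44.6 pos [ 0.4943 -0.3773  0.0915] w 0.07 F [-0.673   0.1966  0.3793]
closed t 45.5 pos [ 0.494  -0.3771  0.0911] w 0.0338 F [ 0.1108 -0.5915 -0.1368]
lifted 8mm t 46.1 pos [ 0.4939 -0.3769  0.0987] w 0.0338 F [ 0.7363  0.2079 -2.2579]
up t 47.4 pos [ 0.4935 -0.3766  0.2683] w 0.0336 F [ 0.1002  0.1554 -2.6847]
above t 50.5 pos [ 0.575  -0.1327  0.1117] w 0.0335 F [-0.0625 -0.0602 -1.742 ]
stop at dz -0.001 df 6.84
down t 53.2 pos [ 0.5751 -0.1327  0.091 ] w 0.0338 F [-2.0334 -0.0872  5.0941]
open t 54.2 pos [ 0.5746 -0.1326  0.09  ] w 0.0701 F [ 0.2929 -0.4754 -0.4619]
```

View pics/f4_scene.png

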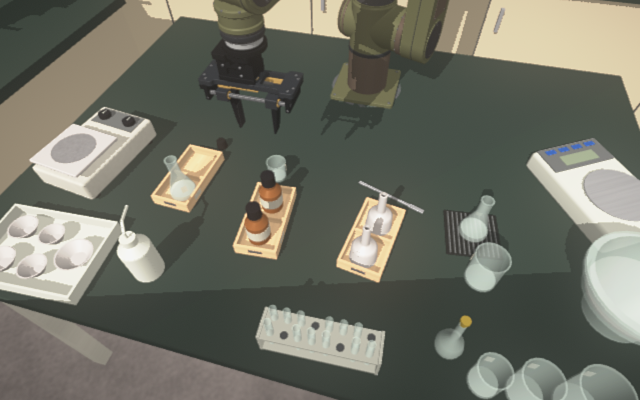

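The bottle stands in tray_bottle's front cell at (270,192) and the flask is still upright on the mat at (477,225). I'll look at the flask again with the wrist camera before the last move.

Run:
```python
from fit import *
P,im=wristview(.522,.366); s=vision.silhouettes("stray_flask","wrist"); print([(x["confidence"],x["bbox"]) for x in s])
ok=[x for x in s if 280<(x["bbox"][0]+x["bbox"][2])/2<360 and x["confidence"]>.4]
q=(.522,.366)
if ok:
    f=lambda p:-iou(rmask(P,"flask",p[0],p[1],.004).astype(float),ok[0]["mask"].astype(float))
    r=minimize(f,q,method="Nelder-Mead",options=dict(initial_simplex=[q,(.53,.366),(.522,.374)],xatol=1e-4,fatol=1e-4)); print(r.x,r.fun)
    if np.hypot(*(r.x-q))<.006 : q=tuple((r.x+q)/2)
print(q)
grasp(*q,.085,15)
assert .024<manip.read_state()["width"]<.03
place(.4965,-.377,.087)
shots("f5")
```

```text
[(0.82, [291.9, 166.5, 342.9, 228.2])]
[0.5225 0.3666] -0.9779310344827586
(np.float64(0.5222263343334199), np.float64(0.3662936606407166))
at grasp t 62.0 pos [0.5226 0.3665 0.0854] w 0.065 F [ 0.1683 -0.2128 -0.0866]
closed t 62.9 pos [0.5222 0.3662 0.085 ] w 0.0273 F [ 0.0192 -0.8315  0.2422]
lifted 8mm t 63.5 pos [0.5221 0.3662 0.0928] w 0.027 F [ 0.1327  0.8965 -1.0479]
up t 64.8 pos [0.5217 0.366  0.2684] w 0.0268 F [-0.1865 -0.2734 -1.4315]
above t 70.4 pos [ 0.4968 -0.3773  0.1077] w 0.027 F [-0.2237 -0.2897 -0.6198]
stop at dz -0.001 df 5.29
down t 73.1 pos [ 0.4967 -0.3773  0.0869] w 0.0271 F [-1.785   0.0763  4.6734]
open t 74.2 pos [ 0.4965 -0.377   0.086 ] w 0.0649 F [-0.0595 -0.3235  1.2252]
```

View pics/f5_scene.png

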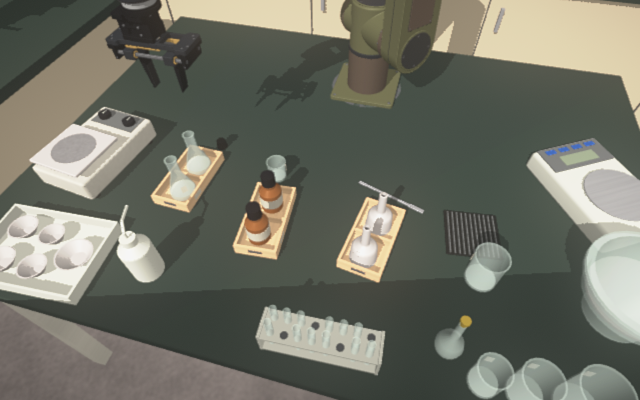

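The scene view shows all pairs upright: flasks at (182,188) and (198,160), bottles at (257,225) and (270,192), funnels at (364,246) and (380,213). I'll overlay the expected poses for a final check.

Run:
```python
from fit import *
res=pickle.load(open("res.pkl","rb"))
res["stray_flask"]=(.4965,-.377);res["stray_bottle"]=(.5746,-.1326);res["stray_funnel"]=(.5637,.140)
manip.move_straight([.42,-.3,.3],Q,feed=.25)
own={"flask":"tray_flask","funnel":"tray_funnel","bottle":"tray_bottle"}
M={}
for c in("top","scene"):
    im=vision.get_image(c);P=vision.camera_params(c)
    for n in res:
        if n[:4]!="tray": M[c,n]=vision.silhouettes(n,c)
    overlay(P,im,res,"end_"+c,crop=(140,300,200,530) if c=="top" else (120,290,140,420))
for n in [k for k in res if k[:4]!="tray"]:
    k=n.split("_")[1]; x,y,a=res[own[k]]; L=[]
    for c in("top","scene"):
        P=vision.camera_params(c); e=rmask(P,k,*res[n],.006).astype(float)
        best=max([(iou(e,s["mask"].astype(float)),i) for i,s in enumerate(M[c,n])],default=(0,0))
        if best[0]>.3: L.append((P,M[c,n][best[1]]["mask"].astype(float)))
    if not L: print(n,"not seen");continue
    q=np.array(res[n]); f=lambda p:-sum(iou(rmask(P,k,*p,.006).astype(float),m) for P,m in L)
    r=minimize(f,q,method="Nelder-Mead",options=dict(initial_simplex=[q,q+[.008,0],q+[0,.008]],xatol=1e-4,fatol=1e-4))
    d=r.x-[x,y]; cs,sn=np.cos(a),np.sin(a)
    print(n,len(L),"in tray",[round(cs*d[0]+sn*d[1],4),round(-sn*d[0]+cs*d[1],4)],"iou",round(-r.fun/len(L),3))
st("end")
```

```text
stray_flask 2 in tray [np.float64(-0.049), np.float64(-0.0008)] iou 0.923
home_funnel 2 in tray [np.float64(0.0495), np.float64(-0.0022)] iou 0.878
stray_funnel 2 in tray [np.float64(-0.0481), np.float64(-0.0005)] iou 0.879
home_bottle 2 in tray [np.float64(0.0487), np.float64(-0.0059)] iou 0.93
stray_bottle 2 in tray [np.float64(-0.0494), np.float64(-0.0)] iou 0.905
home_flask 2 in tray [np.float64(0.0441), np.float64(0.0035)] iou 0.885
end t 77.1 pos [ 0.42 -0.3   0.3 ] w 0.0652 F [-0.1664  0.0297 -0.1544]
```

View pics/end_top.png

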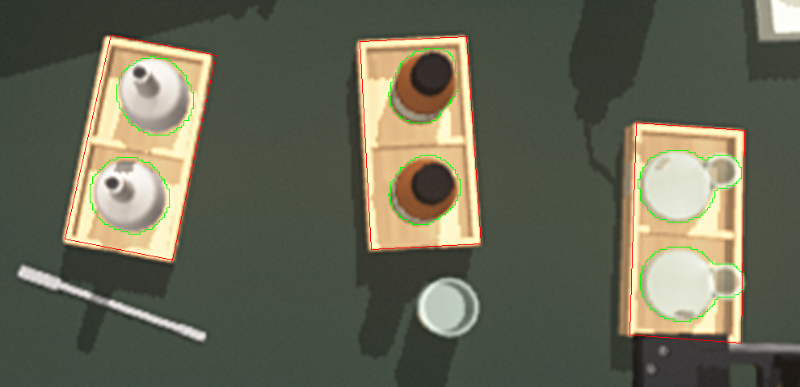

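View pics/end_scene.png

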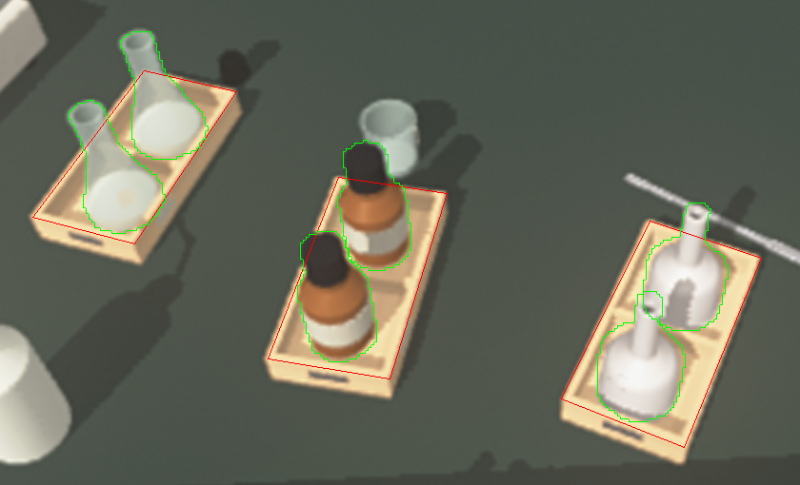

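Both overlays show every piece upright on its expected outline, within 6 mm of its cell centre. The arm is clear, so I'm handing in.

Run:
```python
from station import manip
manip.hold(.5); print(manip.job_done(), manip.read_state()["time"])
```

```text
the job is handed in; nothing more can be done
the job is handed in; nothing more can be done
```

Every tray now holds two of a kind, and I handed the job in at about 78 s of the 120 s. I moved the flask to the mat, the funnel to tray_funnel, the bottle to tray_bottle, then the flask from the mat to tray_flask. I gripped each by its neck, stem or cap and lowered it until the wrist force showed contact (5–8 N) before letting go.

**Moved pieces:** in the last check (top and scene views fitted together), all three stood upright in the front cells of their own trays, within about 2 mm of centre. The flask was at (-49, -1) mm, the funnel at (-48, -0.5) mm and the bottle at (-49, 0) mm in their tray frames.

**Back pieces:** they sat within about 6 mm of their cell centres, with no visible shift from the start.

**Arm:** it was clear of everything, with the gripper open and no force on the wrist.

**Disagreements:**
- **Funnel height:** when height was left free, the wrist-camera fit put the funnel's base about 22 mm too low, because its outline is rounder than my model. I used the floor height instead, and the stem tip and the contact height both agreed with it.
- **Tray positions:** the top and scene cameras differed by up to 5 mm on where the trays stood. I corrected the tray positions using the wrist views, and the outlines then matched.

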